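# Swing out the hand brace at the loaded board holder

## Robot

A 6-joint arm with a two-finger parallel gripper is mounted at the origin on a cart in front of the work surface, level with it; the furniture and walls round the work are solid. World frame = base frame: x ahead of the robot, y to its left, z up, the work surface at z = 0. Lengths are in mm, angles in rad, forces in N, time in s.
With the tool pointing down it reaches from about 400 to 825 mm from the base axis. Payload 7 kg.
Tool frame: the origin (TCP) lies midway between the tips of the shut fingers; the grasp point (between the pads) lies 19 mm behind it; z points along the fingers, y is the line along which they close (so a half turn about z gives the same grasp; the last joint's range is limited). The gripper opens to 88 mm and grips with 3 to 60 N. Pads are 19 mm wide; open, the fingers measure 130 mm over their backs; the gripper's body (78 mm by 193 mm) begins 47 mm behind the grasp point.
Start: joints at [1.538, 0.359, 0.012, 0, -1.224, -0.288], TCP at [212.853, 640.538, 226.561] pointing down, gripper open.
Joint ranges: [-3.07, 3.07], [-1.43, 2.12], [-1.02, 1.25], [-3.03, 1.67], [-3.05, -0], [-3.03, 3.03]. Speed limits (rad/s): [2.39, 2.39, 3.01, 3.14, 3.14, 3.14].

## Interface

Orientations are given as a unit quaternion [x, y, z, w].
In Python, from plant import move_ptp, line_to, move_joints, move_gripper, pause, solve_ik, camera, get_calibration, Unreachable, close_job, find_in, masks_of, current_t, current_joint_pos, current_qvel, current_tau, current_tcp_pos, current_eef_rot, current_contact_force, current_moment, current_width, current_finger_force gives the robot as it stands. Calls block until the motion is done:
- move_ptp(position, orientation): joint-space move of the TCP to a pose.
- line_to(position, velocity=150, ori=None): straight line of the TCP; ori=None keeps the orientation; velocity is the mean speed in mm/s.
- move_joints(angles): joint-space move.
- move_gripper(opening, force=None): finger opening in mm; force is the grip in N (None keeps the last); returns when the fingers have stopped.
- pause(seconds).
- solve_ik(position, orientation): joint angles nearest the present ones, or None.
- camera(name): name is "side" or "top"; returns the picture (400x640x3 uint8, red, green, blue); there is no depth.
- get_calibration(name): a dict with "fx", "fy", "cx", "cy" (pixels), "view" (4x4, takes a point from world to camera coordinates). Camera axes: x right, y up, looking along -z (the intrinsics and any distortion apply to the point x, -y, -z); pixel columns grow to the right and rows downward; lengths in mm; the calibration is good to about 2 mm. A picture is of the moment at which its call begins. get_calibration takes no time and is no camera call.
A pose or a line that the arm cannot do raises Unreachable and nothing moves.
- close_job(): hands the job in; it is judged then, once.
Trained networks look in the newest picture that a camera, given by its name, has taken for a name from the list of things; names that differ only in an ending like _2 or _b are one class to them, and where a whole thing is asked for, a point or a joint stands for the part that bears it (a point fixed in the world has none). Each returns a list of dicts, best first, with "conf" (0 to 1); they miss things now and then, are a little off and sometimes report something else, mostly with a low value. They report only what shows in the picture. A call takes as long as a camera call.
- find_in(camera, target): "point" ([column, row] in pixels, amid what is visible of it).
- masks_of(camera, target): "mask" (400x640 bool, what is visible of it) and "point" ([column, row] in pixels, amid what is visible of it).
Readings, each from a call of its own:
- current_t(): time.
- current_joint_pos(): joint angles.
- current_qvel(): joint speeds.
- current_tau(): joint torques, N m.
- current_tcp_pos(): TCP position.
- current_eef_rot(): TCP orientation.
- current_contact_force(): force on the tool from outside, world axes, zero at the start.
- current_moment(): the same for the moment, N m.
- current_width(): finger opening in mm.
- current_finger_force(): force on a finger pad.
Only numpy, scipy, OpenCV 4.12 (cv2) and the standard library are available. Lean on these libraries where they do the work, as an engineer would, in place of code of your own. Each camera call takes 0.05 s, during which the arm holds its last target. There are 200 camera calls.

## Task

Two heavy blue board holders stand in steel frames on the bench, each with a hand brace that folds along its near edge and ends in an orange knob. At the holder that has the green circuit board in it, swing the brace out by its knob until it snaps home into its end position over the blue lug, square to the holder, then let go. Leave the brace of the empty holder folded as it is.

Things in the scene. Friction and masses are not known exactly. Their poses are not given: they have to be found in the camera images.
- loaded_brace (a joint): Brace angle at the holder with the green board (55x85 mm, fixed in it). 0 = folded along the holder's near edge, 1.571 = end stop, square to the holder, pointing away from it. Grows clockwise seen from above, about an upright axis. It turns with light friction; from about 1.2 rad a ball detent resists (2 to 3 N at the knob), past 1.45 it snaps the brace on to the stop. Starts at 0 to 0.3.
- loaded_brace_knob (a point): Grip point of that brace, on the upright axis of its round orange knob (28 mm diameter, from 17 to 70 mm above the bench), 50 mm above the bench, 120 mm from the hinge axis. The bar to the hinge is 14 mm wide and lies 17 to 26 mm above the bench. Folded, the knob's axis stands 38 mm past the holder's end. The point turns with the brace.
- loaded_brace_hinge (a point): Point on that brace's hinge axis, 50 mm above the bench (hub: 28 mm diameter, top at 38 mm). Its axes are the holder's: x into the holder, y along the folded bar from knob to hinge. The holder is a steel block 120 (x) by 104 (y) by 20 mm, kept in place by a fixed frame; rails 40 mm and board 44 mm high; its centre lies 75 mm along x and -30 mm along y from the hinge.
- spare_brace (a joint): Angle of the like brace at the like but empty holder; same meaning, same detent. It starts between 0 and 0.3 and is to be left alone (below 0.5).

How it is judged (in metres and radians):
At the end, for the whole second after the job is handed in: The brace of the holder with the green board rests in its end detent (more than 1.48 rad, within 5 degrees of the stop, where the detent holds it), and the brace of the empty holder is still folded (below 0.5 rad) (value of joint loaded_brace above 1.48 rad and value of joint spare_brace below 0.5 rad); the robot touches nothing.
It fails at once if the empty holder's brace is swung out (value of joint spare_brace above 0.5 rad).
It also fails if it takes over 35 s, if anything falls off the work surface, if the arm or the gripper's body presses on something with over 40 N, if the wrist force passes 120 N, or if a joint passes its speed limit or range.

## Working session

There is one attempt and no reset: what is moved stays moved. The work goes in short steps, each a Python script; the robot and the scene stay as the last script left them, time stands still between calls to the robot, and variables do not carry over. Pictures are saved under pics/ and viewed, at most 10 in all, crops included, and the job is handed in when it is done.

```bash
mkdir -p pics; ls; python3 - <<'E'
from plant import *
import cv2,numpy as np
for c in ("side","top"):
    im=camera(c); cv2.imwrite(f"pics/{c}0.png",im[:,:,::-1])
    k=get_calibration(c); print(c,{a:(np.round(b,3).tolist()) for a,b in k.items()})
    for t in ("loaded_brace","loaded_brace_knob","loaded_brace_hinge"):
        print(t,[(np.round(d["point"],1).tolist(),round(d["conf"],2)) for d in find_in(c,t)])
print(current_t(),current_eef_rot(),current_tcp_pos())
E
```

```text
pics
plant.py
side {'fx': 398.605, 'fy': 398.605, 'cx': 321.141, 'cy': 191.959, 'view': [[0.97, -0.243, -0.02, -529.265], [0.106, 0.346, 0.932, -99.513], [-0.22, -0.906, 0.362, -817.282], [0.0, 0.0, 0.0, 1.0]]}
loaded_brace [([347.8, 238.3], 0.65)]
loaded_brace_knob [([347.9, 238.5], 0.76), ([376.2, 232.4], 0.51)]
loaded_brace_hinge [([375.9, 231.6], 0.89)]
top {'fx': 443.958, 'fy': 443.958, 'cx': 314.27, 'cy': 199.129, 'view': [[0.017, -0.999, 0.028, -60.455], [0.992, 0.021, 0.126, -563.94], [-0.126, 0.026, 0.992, -1093.247], [0.0, 0.0, 0.0, 1.0]]}
loaded_brace [([369.4, 209.4], 0.76)]
loaded_brace_knob [([369.6, 205.9], 0.71)]
loaded_brace_hinge [([359.6, 183.4], 0.93)]
0.4 [ 9.87162590e-01 -1.59718538e-01 -1.47488083e-05  9.91177359e-05] [212.83577005 640.48768105 226.42728853]
```

View pics/side0.png

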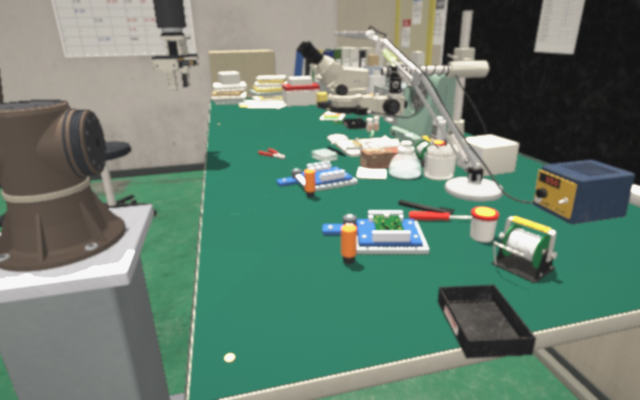

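View pics/top0.png

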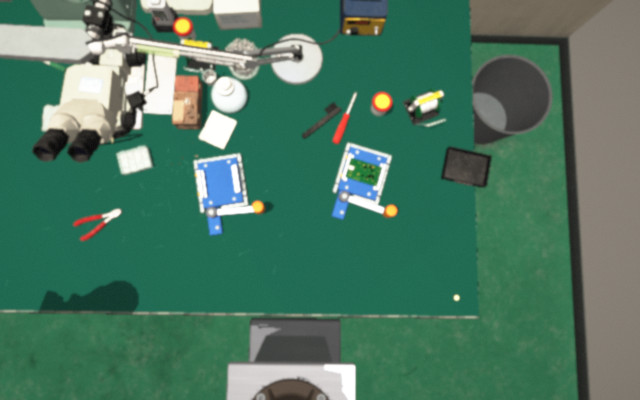

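Side view: the loaded holder is the nearer one, with its knob at about (349,242) and hub at (349,219). Top view: it is the right holder, board at (362,173), knob at (391,210), hub at (344,197) and lug at (340,207). The networks' knob points, such as (369,206) in top, fall mid-bar, so I'll measure the knob by colour instead.

```bash
cat > h.py <<'E'
import numpy as np,cv2
from plant import *
from scipy.optimize import least_squares
def proj(c,P):
    k=get_calibration(c);V=np.array(k["view"]);p=np.atleast_2d(P)@V[:3,:3].T+V[:3,3]
    return np.c_[k["cx"]+k["fx"]*p[:,0]/-p[:,2],k["cy"]-k["fy"]*p[:,1]/-p[:,2]]
def back(c,px,z):
    return least_squares(lambda q:(proj(c,[*q,z])[0]-px),[500,0]).x
def orange(im,box):
    x0,y0,x1,y1=box;h=cv2.cvtColor(im,cv2.COLOR_RGB2HSV)[y0:y1,x0:x1]
    m=((h[...,0]>=5)&(h[...,0]<=20)&(h[...,1]>150)&(h[...,2]>120)).astype(np.uint8)
    n,l,s,c=cv2.connectedComponentsWithStats(m);i=1+np.argmax(s[1:,4])
    return c[i]+[x0,y0],s[i]+[x0,y0,0,0,0]
def cyl(x,y,z0,z1,r=14):
    a=np.linspace(0,2*np.pi,40);return np.r_[[[x+r*np.cos(t),y+r*np.sin(t),z] for z in (z0,z1) for t in a]]
def hullc(c,P):
    h=cv2.convexHull(proj(c,P).astype(np.float32));m=cv2.moments(h);return np.array([m["m10"],m["m01"]])/m["m00"]
E
python3 - <<'E'
from h import *
t=cv2.imread("pics/top0.png")[:,:,::-1].copy();s=cv2.imread("pics/side0.png")[:,:,::-1].copy()
ct,st=orange(t,(376,190,410,230));cs,ss=orange(s,(330,215,370,270));print(ct,st,cs,ss)
for c,p in(("top",ct),("side",cs)):
    print(c,least_squares(lambda q:hullc(c,cyl(*q,17,70))-p,back(c,p,45)).x)
f=lambda q:np.r_[hullc("top",cyl(*q,17,70))-ct,hullc("side",cyl(*q,17,70))-cs]
r=least_squares(f,back("top",ct,50));print(r.x,r.fun)
print("hub",back("top",(344.5,197),38),back("side",(349,217),38))
a=t[135:225,325:415];b=s[200:270,310:440]
cv2.imwrite("pics/z.png",np.hstack([cv2.resize(a,(460,460),interpolation=2),cv2.resize(b[:,:],(340,183),interpolation=2) if 0 else cv2.copyMakeBorder(cv2.resize(b,(338,182),interpolation=2),0,278,0,0,0)])[:,:,::-1])
E
```

```text
[390.1038961 210.8961039] [384 205  14  12  77] [348.1815562  243.27665706] [342 229  14  29 347]
top [ 537.7809581  -241.64082191]
side [ 532.2870118 -250.3364492]
[ 535.41035633 -243.88908772] [ 0.88923039  0.95171811  0.6086936  -1.83980018]
hub [ 571.84481177 -126.66094936] [ 570.62033513 -135.60916548]
```

View pics/z.png

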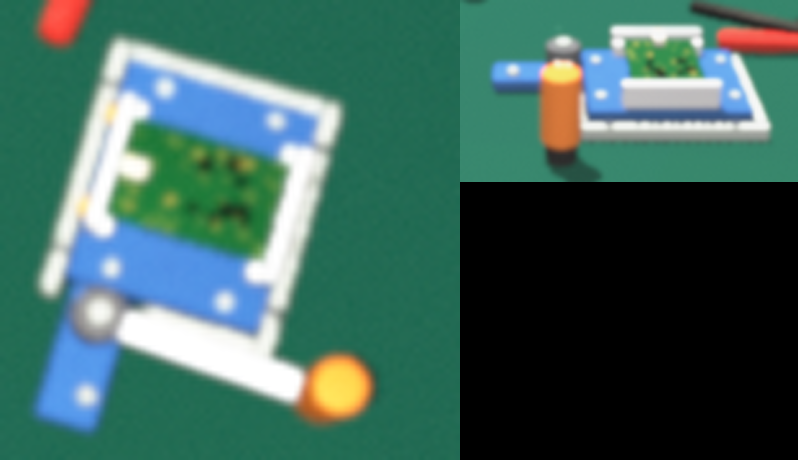

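The crop shows the loaded holder turned by about 16°. The knob's top disk is at about (391.1,210.0) in top, the hub cap at (343.8,195.6), and the lug points down-left. The side view has the knob and hub in line, at column 349.

```bash
python3 - <<'E'
from h import *
Z=lambda u,v:np.array([(u+.5)/5.111-.5+325,(v+.5)/5.111-.5+135])
k=back("top",Z(340,385),70);h=back("top",Z(98,312),38)
print("top knob",k,"hub",h,"r",np.linalg.norm(k-h), "side proj", proj("side",[*k,70]),proj("side",[*k,26]),proj("side",[*h,38]))
S=lambda u,v:np.array([(u-460+.5)/2.6-.5+310,(v+.5)/2.6-.5+200])
k2=back("side",S(561,73),70);h2=back("side",S(564,44),38);print("side",S(561,73),k2,S(564,44),h2,np.linalg.norm(k2-h2))
# holder corners (blue plate, top z=20) and lug direction
d=lambda a,b:(lambda v:np.degrees(np.arctan2(v[1],v[0])))(back("top",Z(*b),20)-back("top",Z(*a),20))
print("x axis via frame sides",d((50,290),(120,45)),d((268,350),(333,105)),"lug",d((86,396),(111,268)), d((225,301),(276,121)))
print("bar dir",np.degrees(np.arctan2(*(k-h)[::-1])))
for p in [(111,268),(225,301),(165,88),(276,121)]: print(back("top",Z(*p),20))
E
```

```text
top knob [ 537.74391632 -239.43462895] hub [ 575.29489468 -124.77234896] r 120.65452510826152 side proj [[349.34899361 226.60685578]] [[349.20708248 248.88435759]] [[349.55686604 214.59442359]]
side [348.53846154 227.76923077] [ 535.01273738 -243.35785928] [349.69230769 216.61538462] [ 572.52864858 -134.24308158] 115.38404701638186
x axis via frame sides -15.118977371607802 -14.779175546871544 lug -10.464457141822864 -15.549893172075638
bar dir -108.13320699482519
[ 600.44314438 -132.86719009]
[ 584.74190193 -191.01519783]
[ 694.53356512 -159.90458936]
[ 678.58545743 -217.12834425]
```

The measurements agree: r = 120.7 mm against 120, and the screw centre lies within 2 mm of the predicted holder centre. Knob ≈ (537,-240), hinge ≈ (575,-125), brace angle ≈ 0.05 rad. Next I check IK along the whole path, then grasp.

```bash
cat >> h.py <<'E'
from scipy.spatial.transform import Rotation as R
H=np.array([574.5,-125.5]);X=np.radians(-15.2)
def pose(a,z,flip,rad=120):
    t=X-np.pi/2-a; b=np.array([np.cos(t),np.sin(t)]); y=np.array([b[1],-b[0],0])*flip; zz=np.array([0,0,-1.])
    return [*(H+rad*b),z],R.from_matrix(np.c_[np.cross(y,zz),y,zz]).as_quat()
E
python3 - <<'E'
from h import *
for f in (1,-1):
    for a in (0.05,.5,1,1.3,1.52):
        for z in (36,150):
            q=solve_ik(*pose(a,z,f)); print(f,a,z,None if q is None else np.round(q,2))
print(np.round(current_joint_pos(),2))
E
```

```text
1 0.05 36 [-0.09  0.41 -0.41  0.   -0.76 -0.23]
1 0.05 150 [-0.09  0.28 -0.29  0.   -1.   -0.23]
1 0.5 36 [-0.04  0.34 -0.53  0.   -0.71 -0.72]
1 0.5 150 [-0.04  0.19 -0.4   0.   -0.97 -0.72]
1 1 36 [ 0.07  0.27 -0.63  0.   -0.67 -1.33]
1 1 150 [ 0.07  0.12 -0.5   0.   -0.95 -1.33]
1 1.3 36 [ 0.15  0.25 -0.67  0.   -0.65 -1.71]
1 1.3 150 [ 0.15  0.09 -0.53  0.   -0.95 -1.71]
1 1.52 36 [ 0.21  0.24 -0.67 -0.   -0.65 -1.99]
1 1.52 150 [ 0.21  0.08 -0.54  0.   -0.95 -1.99]
-1 0.05 36 [-0.09  0.41 -0.41  0.   -0.76  2.91]
-1 0.05 150 [-0.09  0.28 -0.29  0.   -1.    2.91]
-1 0.5 36 [-0.04  0.34 -0.53  0.   -0.71  2.42]
-1 0.5 150 [-0.04  0.19 -0.4   0.   -0.97  2.42]
-1 1 36 [ 0.07  0.27 -0.63  0.   -0.67  1.81]
-1 1 150 [ 0.07  0.12 -0.5   0.   -0.95  1.81]
-1 1.3 36 [ 0.15  0.25 -0.67  0.   -0.65  1.43]
-1 1.3 150 [ 0.15  0.09 -0.53  0.   -0.95  1.43]
-1 1.52 36 [ 0.21  0.24 -0.67  0.   -0.65  1.15]
-1 1.52 150 [ 0.21  0.08 -0.54  0.   -0.95  1.15]
[ 1.54  0.36  0.01 -0.   -1.22 -0.29]
```

```bash
python3 - <<'E'
from h import *
p=current_tcp_pos(); s=560/np.hypot(*p[:2]); line_to([p[0]*s,p[1]*s,226],200)
P,o=pose(.05,200,1); move_ptp(P,o); move_gripper(60)
line_to([P[0],P[1],100],150); print(current_t(),current_contact_force())
cv2.imwrite("pics/side1.png",cv2.resize(camera("side")[150:280,260:440],(720,520))[:,:,::-1])
E
```

```text
5.6333 [0.31677049 0.80073391 0.35484277]
```

View pics/side1.png

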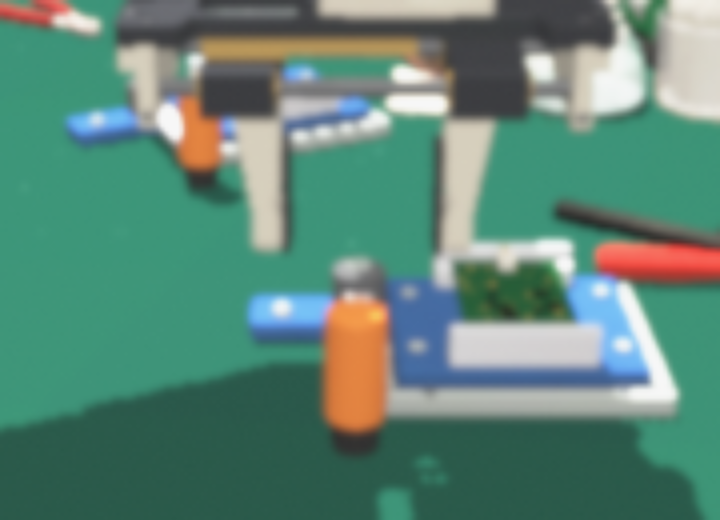

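The open fingers straddle the knob: finger midpoint is at about column 363 of the crop, knob at 356, so roughly 3 mm off and well inside the opening. The right finger stands in front of the holder's end. I descend and grip.

```bash
python3 - <<'E'
from h import *
P,o=pose(.05,36,1)
line_to([P[0],P[1],60],100);print(current_contact_force())
line_to(P,60);print(current_contact_force())
move_gripper(20,15); print(current_width(),current_finger_force(),current_contact_force(),current_t())
for a in (.2,.4):
    P,o=pose(a,36,1); line_to(P,80,o); print(a,np.round(current_contact_force(),1),current_width(),current_finger_force())
print(current_t())
E
```

```text
[0.34111133 0.13390645 0.47324801]
[-0.04347818  0.18303214  0.02879792]
27.858695482226263 15.000092089176178 [-0.03121631  1.04903629  0.88604091] 7.4083
0.2 [ 1. -1.  0.] 27.773702376317967 15.000300407409668
0.4 [-1.7 -2.1  1.6] 27.55607746828927 15.000391602516174
8.2333
```

Gripped at 27.8 mm width, which matches the 28 mm knob, and the brace is turning with small forces. I carry on to the detent.

```bash
python3 - <<'E'
from h import *
for a in (.6,.8,1.,1.15,1.3,1.4,1.48,1.53):
    P,o=pose(a,36,1); line_to(P,80,o); F=current_contact_force(); print(a,np.round(F,1),round(current_width(),1),round(current_finger_force(),1))
    if np.linalg.norm(F)>25: print("stop");break
print(current_t())
cv2.imwrite("pics/side2.png",cv2.resize(camera("side")[150:280,260:440],(720,520))[:,:,::-1])
E
```

```text
0.6 [-3.1 -2.4  3.9] 27.7 15.0
0.8 [-4.  -2.5  5.7] 27.6 15.0
1.0 [-4.4 -3.2  6.9] 27.9 15.0
1.15 [-5.5 -2.5  7.6] 28.1 15.0
1.3 [-5.2 -2.9  8.2] 27.8 15.0
1.4 [-6.  -1.3  8.7] 27.3 15.0
1.48 [-5.6 -0.9  9.8] 27.6 15.0
1.53 [-7.   1.5 10.4] 28.0 15.0
11.15
```

View pics/side2.png

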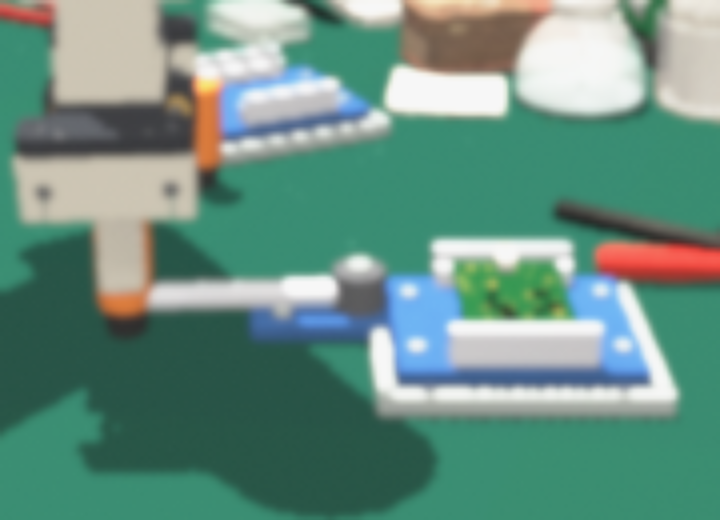

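The brace is over the lug, and the force has reversed to pull the tool onward, so the detent has taken over. I release and check.

```bash
python3 - <<'E'
from h import *
move_gripper(60); pause(.3); P,o=pose(1.53,36,1); p=current_tcp_pos()
print(current_contact_force(),current_width())
line_to([p[0],p[1],200],100); line_to([p[0]-20,p[1]+250,226],200)
t=camera("top");s=camera("side");print(current_t(),current_contact_force())
a=t[135:245,300:410];cv2.imwrite("pics/z2.png",np.hstack([cv2.resize(a,(440,440)),cv2.resize(t[140:245,180:270],(360,440))])[:,:,::-1])
E
```

```text
[ 0.05884867 -0.37398681  0.76012485] 59.98930288079934
15.5583 [-0.88835938 -0.30674312  0.62807202]
```

View pics/z2.png

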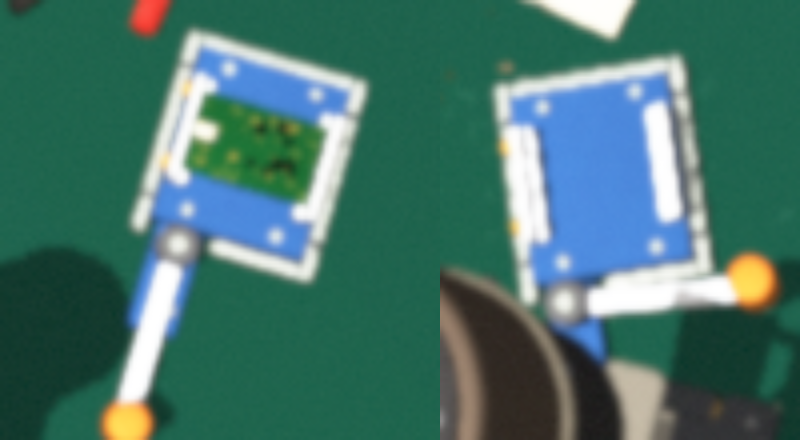

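The loaded brace now lies over its lug, with hub at crop (178,243) and knob at (128,419). The spare is still folded. I check the angle numerically before handing in.

```bash
python3 - <<'E'
from h import *
Z=lambda u,v:np.array([(u+.5)/4-.5+300,(v+.5)/4-.5+135])
k=back("top",Z(128,419),70);h=back("top",Z(178,243),38);d=k-h
ang=(X-np.pi/2-np.arctan2(d[1],d[0]))%(2*np.pi);print(k,h,np.linalg.norm(d),ang)
if 1.49<ang<1.65: print(close_job(),current_t())
E
```

```text
[462.50267735 -93.00295018] [ 576.00199757 -125.66741567] 118.10615138743985 1.5857279789074434
the job is handed in; nothing more can be done
the job is handed in; nothing more can be done
```

The brace at the green-board holder was swung into its end detent (measured about 1.58 rad against the 1.571 stop) and released with the arm clear. The empty holder's brace was left folded, and I handed the job in at about 16 s; no verdict came back.

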